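# Tamp the sprung press plate of a loaf press tin home under its catches

## Task

The aluminium press tin has its sprung press plate still riding high inside the walls. With the wooden tamper press the plate squarely down, keeping it level, until it bottoms out and the catches at both ends have snapped over it, then stand the tamper upright on the counter again. Touch the plate only with the tamper and leave the other baking gear where it is.

Things in the scene. Friction and masses are not known exactly. Their poses are not given: they have to be found in the camera images.
- press_tin: Aluminium press tin (terrine mould), fixed on the counter: 98 mm (its x) by 206 mm (its y), rim 100 mm high, walls 4 mm, inside 90 x 198 mm, open on top. Origin under its centre, z up. Two coil springs inside, 130 mm apart along y, carry the press plate; a ledge along both long walls stops the plate's underside 60 mm above the counter.
- catch_1 (a point): Nose of the steel catch at the tin's +y end, 71 mm high: a lightly sprung hinged catch whose sloped nose reaches 7 mm in through the end wall. The plate coming down pushes it aside and it snaps back over the plate's top. Outside the wall the catch stands out to 121 mm from the tin's centre and reaches 91 mm high.
- catch_2 (a point): Nose of the like catch at the tin's -y end.
- plate_top (a point): Centre of the top of the flat loose aluminium press plate, 87 x 195 x 8 mm, 0.28 kg, guided by the tin's walls (1.5 mm free each side); axes as the tin's. At the start 94 mm above the counter, bottomed on the ledge 68 mm; let go under both catches it springs back to 71 mm. Pressing takes 3 N at first and rises to about 10 N; pressed off its middle it tips.
- tamper_mid (a point): Centre, half-way up, of the round wooden tamper that stands upright on the counter: 165 mm tall, 0.17 kg, z up along its axis. Flat foot 72 mm across, 18 mm thick, its underside 82.5 mm below this point; above it a round handle 30 mm thick from 50 to 150 mm above the counter. Grip the handle about 125 mm above the foot's underside.
- jar: Bystander: closed glass storage jar with wooden lid, 80 mm across, 115 mm tall. Origin under its centre.
- mug: Bystander: white ceramic mug, 80 mm across, 90 mm tall. Origin under its centre.
- loaf_tin_1: Bystander: empty open aluminium loaf tin, 250 x 110 x 70 mm, no plate and no catches. Origin under its centre.
- loaf_tin_2: Bystander: second empty loaf tin, the same as the first. Origin under its centre.
- rolling_pin: Bystander: wooden rolling pin, 60 mm thick, 440 mm over the handles, lying on the counter. Origin under its centre.
- sieve: Bystander: white plastic sieve, bowl 180 mm across and 65 mm tall, with a handle. Origin under the bowl's centre.
- butter_dish: Bystander: ceramic butter dish, 115 x 185 mm. Origin under its centre.
- butter_lid: Bystander: ceramic lid on the butter dish, 92 x 155 mm, knob top 87 mm above its underside. Origin under its centre.
Not all that is in view belongs to the job. What is shaped like the part that bears tamper_mid but purple or yellow is not meant.

How it is judged:
On the way:
1. the tamper holds the press plate bottomed on its ledge, level (contact force between tamper and press_plate above 3 N and z of plate_top in the frame of press_tin below 0.0702 m and angle between plate_top's own z axis and vertical below 0.03 rad), for 0.2 s.
At the end, for the whole second after the job is handed in: The press plate lies level (within 0.03 rad) under both catches, the centre of its top at most 73.5 mm above the tin's underside, and the tamper stands upright (within 0.1 rad) and still on the counter, its centre 76.5 to 88.5 mm high (z of plate_top in the frame of press_tin between 0.064 and 0.0735 m and angle between plate_top's own z axis and vertical below 0.03 rad and height (world z) of tamper_mid between 0.0765 and 0.0885 m and angle between tamper_mid's own z axis and vertical below 0.1 rad and linear speed of each of tamper, press_plate below 0.02 m/s); the robot touches nothing.
It fails at once if the robot itself presses on the plate (contact force between any of the fingers, the arm and press_plate above 1 N).
It fails at once if the plate is tipped by more than 0.1 rad (angle between plate_top's own z axis and vertical above 0.1 rad).
It fails at once if other baking gear is moved by more than 30 mm (distance of any of jar, mug, loaf_tin_1, loaf_tin_2, rolling_pin, sieve, butter_dish, butter_lid from where it was at the start of the episode above 0.03 m).
It also fails if it takes over 48 s, if anything falls off the work surface, if the arm or the gripper's body presses on something with over 40 N, if the wrist force passes 120 N, or if a joint passes its speed limit or range.

## Robot

A 6-joint arm with a two-finger parallel gripper is mounted at the origin on the work surface. World frame = base frame: x ahead of the robot, y to its left, z up, the work surface at z = 0. Lengths are in m, angles in rad, forces in N, time in s.
With the tool pointing down it reaches from about 0.35 to 0.775 m from the base axis. Payload 7.3 kg.
Tool frame: the origin (TCP) lies at the very end of the fingers, on their centre line; the grasp point (between the pads) lies 19 mm behind it; z points along the fingers, y is the line along which they close (so a half turn about z gives the same grasp; the last joint's range is limited). The gripper opens to 92 mm and grips with 3 to 60 N. Pads are 19 mm wide; open, the fingers measure 130 mm over their backs; the gripper's body (75 mm by 190 mm) begins 47 mm behind the grasp point.
Start: joints at [-1.397, 0.342, 1.524, -0, 1.275, -0.146], TCP at [0.165, -0.498, 0.19] pointing down, gripper open.
Joint ranges: [-2.53, 2.53], [-0.77, 2.02], [0.04, 2.7], [-1, 4.14], [0.28, 2.66], [-3.11, 3.11]. Speed limits (rad/s): [2.57, 2.57, 3.14, 3.14, 3.14, 3.14].

## Interface

Orientations are given as [roll, pitch, yaw] about the fixed x, y, z axes, in that order (R = Rz(yaw) Ry(pitch) Rx(roll)).
In Python, from cell import robot, read_camera, get_calibration gives the robot as it stands. The module is installed in compiled form; this text tells all that it offers.
- The arm moves only by the tool send_rows, never from a script. Its argument "plan" is a list of rows, each a list of 2 entries, a list of its own where there are three numbers: the shift along the tool's x, y, z as a fraction of full scale, then the turn, a rotation vector about the tool's x, y, z as a fraction of full scale. A call has exactly 10 rows; each row shifts and turns the commanded pose from where the row before left it, along the tool's axes as they then stand; what a row does not reach is not made up. Full scale, the value 1, is 0.025 m for a shift and 90 degrees for a turn. A row lasts 1/8 s, in which the tool goes at most 62.5 mm and 10.7 degrees, less where a joint would pass 70% of its speed; a pose out of reach is approached as far as the arm can. A call with a number of a shift or a turn outside -1 to 1 is refused whole. A call with a gripper value outside its range is refused whole. "gripper" is the opening, from -1 (shut) to 1 (fully open), so that 0 is half open, set as the call begins (left out, the last holds). The fingers move at their own pace and stop on an object; "force" is the grip in N (left out, the last holds). Time passes only in rows, so rows that do not move let the fingers close, or fill a call up. It gives the time, the measured TCP pose, the force, the opening and the grip force at its end, in the units of the state.
- robot.observe(): the state, without advancing time (a new reading comes with each control period).
- read_camera(name): name is "scene" or "side" or "wrist"; returns (picture, depth): 420x560x3 uint8, blue, green, red; 420x560 float32, m along the optical axis (not along the pixel's ray), 0 where there is no reading.
- get_calibration(name): a dict with "intrinsics" (3x3 intrinsics, pixels), "rvec" (rotation vector, rad) and "tvec" (3), from world to camera coordinates, as OpenCV has them. Camera axes: x right, y down, z forward; pixel columns grow to the right and rows downward; lengths in m; the calibration is good to about 2 mm. A picture is of the moment at which its call begins: read the wrist's pose just before it. get_calibration takes no time and is no camera call; for the wrist camera it gives the pose at the moment of the call.
- robot.hand_in(): hands the job in; it is judged then, once.
The state is a dict: "time": time; "qpos": joint angles; "qvel": joint speeds; "joint_efforts": joint torques, N m; "tool_pos": TCP position; "tool_rot": TCP orientation; "contact_force": force on the tool from outside, world axes, zero at the start; "torque": the same for the moment, N m; "opening": finger opening in m; "grip_force": force on a finger pad.
Only numpy, scipy, OpenCV 4.12 (cv2) and the standard library are available. Lean on these libraries where they do the work, as an engineer would, in place of code of your own. Each camera call takes 0.05 s, during which the arm holds its last target. There are 200 camera calls.

## Working session

There is one attempt and no reset: what is moved stays moved. The work goes in short steps, Python scripts to look and compute and a tool call to move; the robot and the scene stay as the last step left them, time stands still between calls to the robot, and variables do not carry over. Pictures are saved under pics/ and viewed, at most 10 in all, crops included, and the job is handed in when it is done.

Besides the shell and the picture viewer there is one more tool, called after "Request:" as name(argument=value, ...), one argument or row to a line, values as JSON. send_rows: Moves the arm, as the interface text tells. Shift numbers are shares of 0.025 m and turn numbers shares of 90 degrees, none past 1 either way. Its arguments: {"type":"object","properties":{"plan":{"type":"array"},"gripper":{"type":"number"},"force":{"type":"number"}},"required":["plan"]}

```bash
mkdir -p pics; python3 - <<'E'
from cell import robot, read_camera, get_calibration
import cv2,numpy as np
for n in("scene","side"):
    im,d=read_camera(n); cv2.imwrite(f"pics/{n}0.png",im); np.save(f"pics/{n}0.npy",d)
    c=get_calibration(n); R=cv2.Rodrigues(np.array(c["rvec"]))[0]; print(n,-R.T@np.array(c["tvec"]).ravel(), R[2])
print(robot.observe())
E
```

```text
scene [1.32377948 0.22653242 1.15692419] [-0.61118869 -0.15497442 -0.77616449]
side [-0.03047721  0.63342935  1.07880908] [ 0.40322291 -0.49718058 -0.76825956]
{'time': 0.1, 'qpos': array([-1.39699951e+00,  3.42676804e-01,  1.52489033e+00,  4.94815450e-05,
        1.27538967e+00, -1.46004318e-01]), 'qvel': array([ 0.00141874, -0.00095094, -0.00195871,  0.00081844, -0.00186321,
        0.00112417]), 'joint_efforts': array([ 1.81926644e-03, -4.32003272e+01, -2.44692779e+01,  7.18835159e-02,
        5.26103773e-02, -5.97960388e-05]), 'tool_pos': array([ 0.16501479, -0.49797881,  0.18931303]), 'tool_rot': array([-3.14024990e+00, -2.45280589e-04,  3.19786537e-01]), 'contact_force': array([-0.12846478,  1.2149513 , -0.45820566]), 'torque': array([-0.05576757,  0.01297861, -0.01355792]), 'grip_force': 0.0, 'opening': 0.0914165200224234}
```

View pics/scene0.png

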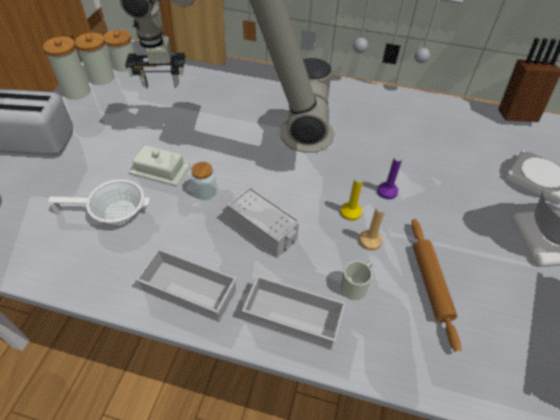

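View pics/side0.png

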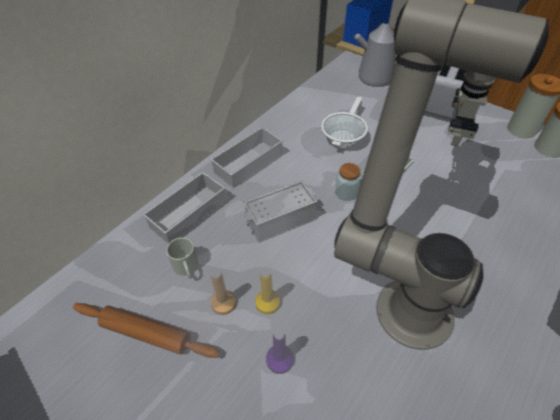

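Scene view: the tin is near (265,220) and the plain wooden tamper has its foot at (372,240), beside the yellow one at (352,210). Side view: tin at (283,210), wooden tamper at (222,300). Next I'll measure both from depth.

```bash
cat > h.py <<'E'
from cell import robot, read_camera, get_calibration
import cv2,numpy as np
def cloud(d,c):
    K=np.array(c["intrinsics"]); R=cv2.Rodrigues(np.array(c["rvec"]))[0]; t=np.array(c["tvec"]).ravel()
    v,u=np.mgrid[:d.shape[0],:d.shape[1]]
    p=np.stack([(u-K[0,2])/K[0,0]*d,(v-K[1,2])/K[1,1]*d,d],-1)
    return (p-t)@R
def blob(P,im,u,v,r,zlo,zhi):
    S=np.zeros(P.shape[:2],bool); S[v-r:v+r,u-r:u+r]=1
    return P[S&(P[...,2]>zlo)&(P[...,2]<zhi)]
def circ(q):
    A=np.c_[2*q[:,:2],np.ones(len(q))]; s=np.linalg.lstsq(A,(q[:,:2]**2).sum(1),rcond=None)[0]
    return s[:2],np.sqrt(s[2]+s[:2]@s[:2])
E
python3 - <<'E'
from h import *
np.set_printoptions(precision=4,suppress=True)
T={"scene":(374,228,24),"side":(222,288,24)}; B={"scene":(264,220,42),"side":(283,210,42)}
for n in T:
    im=cv2.imread(f"pics/{n}0.png"); P=cloud(np.load(f"pics/{n}0.npy"),get_calibration(n))
    print(n,"counter z",np.median(P[...,2][(abs(P[...,2])<.02)]))
    u,v,r=T[n]; hsv=cv2.cvtColor(im,cv2.COLOR_BGR2HSV)
    print("tamper hsv",hsv[v,u-2:u+6].tolist())
    for lo,hi in((.01,.022),(.06,.145),(.145,.19)):
        q=blob(P,im,u,v,r,lo,hi); print(lo,len(q),q.min(0),q.max(0),q.mean(0),circ(q))
    u,v,r=B[n]
    for lo,hi in((.09,.098),(.096,.106)):
        q=blob(P,im,u,v,r,lo,hi); rc=cv2.minAreaRect(q[:,:2].astype(np.float32)); print("tin",lo,len(q),rc,q[:,2].mean(),np.percentile(q[:,2],[5,50,95]))
    # zoom crops
    a=im[160:300,190:420] if n=="scene" else im[160:330,150:350]
    cv2.imwrite(f"pics/{n}_z.png",cv2.resize(a,None,fx=3,fy=3,interpolation=cv2.INTER_CUBIC))
E
```

```text
scene counter z -0.0011324714142472779
tamper hsv [[18, 116, 117], [18, 123, 120], [17, 126, 127], [18, 126, 130], [20, 123, 133], [19, 120, 140], [17, 77, 143], [16, 27, 158]]
0.01 170 [0.3223 0.2351 0.0102] [0.4865 0.3486 0.022 ] [0.4351 0.2943 0.0174] (array([0.4048, 0.3062]), np.float64(0.06768695808274079))
0.06 184 [0.3605 0.2333 0.06  ] [0.4649 0.3274 0.1442] [0.4565 0.3106 0.1026] (array([0.391 , 0.3062]), np.float64(0.06867629306704001))
0.145 53 [0.4462 0.2989 0.1457] [0.4642 0.3274 0.1657] [0.4576 0.3125 0.1548] (array([0.4489, 0.3131]), np.float64(0.012587337055078312))
tin 0.09 1458 ((0.505081057548523, -0.02418413758277893), (0.23907989263534546, 0.10497767478227615), 64.33809661865234) 0.09330725968106941 [0.0905 0.093  0.0972]
tin 0.096 434 ((0.5046082139015198, -0.026498019695281982), (0.21337200701236725, 0.10611109435558319), 64.3494644165039) 0.09882457678601497 [0.0963 0.0984 0.1027]
side counter z -9.544139431788424e-05
tamper hsv [[14, 64, 116], [14, 61, 112], [14, 63, 110], [14, 58, 109], [14, 53, 111], [13, 19, 118], [120, 2, 133], [110, 11, 143]]
0.01 126 [0.4084 0.2761 0.0102] [0.4799 0.3464 0.022 ] [0.4334 0.3167 0.0183] (array([0.4447, 0.3106]), np.float64(0.03271103947659033))
0.06 180 [0.429  0.2979 0.0601] [0.453  0.3258 0.1446] [0.4357 0.3166 0.1028] (array([0.4445, 0.3106]), np.float64(0.014181095066626102))
0.145 60 [0.4289 0.297  0.1458] [0.45   0.3259 0.1663] [0.4365 0.3158 0.1554] (array([0.4435, 0.3111]), np.float64(0.012550131835647339))
tin 0.09 1402 ((0.5028113722801208, -0.028417721390724182), (0.23913738131523132, 0.10561013966798782), 64.53437042236328) 0.09380279864054983 [0.0908 0.0938 0.0972]
tin 0.096 494 ((0.5015324950218201, -0.02927394211292267), (0.2134636789560318, 0.107183076441288), 64.53437042236328) 0.0990978117712391 [0.0962 0.0988 0.1028]
```

View pics/scene_z.png

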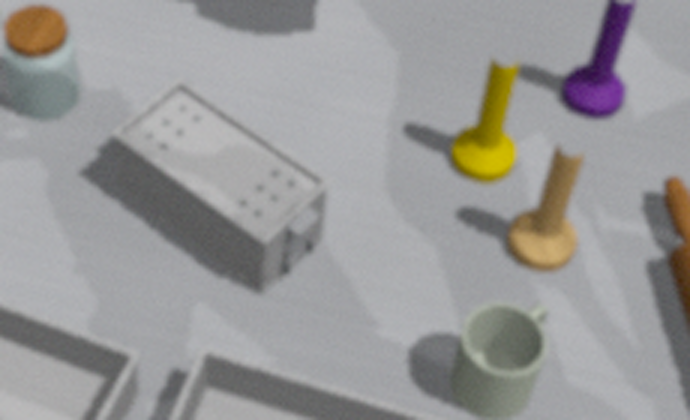

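Zoomed crop: tin outlined with its centre at about crop (220,185), and the wooden tamper's foot at (543,245). The yellow tamper and the mug are its neighbours, so I'll locate them before choosing the grasp yaw.

```bash
python3 - <<'E'
from h import *
np.set_printoptions(precision=4,suppress=True)
for n in("scene","side"):
    im=cv2.imread(f"pics/{n}0.png"); P=cloud(np.load(f"pics/{n}0.npy"),get_calibration(n))
    hsv=cv2.cvtColor(im,cv2.COLOR_BGR2HSV)
    for nm,lo,hi in(("yellow",(20,170,60),(34,255,255)),("purple",(125,80,30),(150,255,255))):
        m=cv2.inRange(hsv,lo,hi)>0; q=P[m&(P[...,2]>.05)&(P[...,2]<.2)&(P[...,0]>.2)]; print(n,nm,len(q),q.mean(0),q[:,2].max())
    u,v=(356,281) if n=="scene" else (181,257)
    q=blob(P,im,u,v,20,.07,.1); print("mug",q.mean(0),q.min(0),q.max(0))
    u,v=(374,228) if n=="scene" else (222,288)
    S=np.zeros(P.shape[:2],bool);S[v-26:v+26,u-24:u+18]=1
    g=P[S&(P[...,2]>.155)&(P[...,2]<.175)&(np.hypot(P[...,0]-.445,P[...,1]-.311)<.03)]; print("top",len(g),g.mean(0),g.min(0),g.max(0))
    u,v=(264,220) if n=="scene" else (283,210)
    q=blob(P,im,u,v,42,.08,.106); print(cv2.boxPoints(cv2.minAreaRect(q[:,:2].astype(np.float32))))
E
```

```text
scene yellow 167 [0.3603 0.2349 0.1081] 0.15976224685804513
scene purple 179 [0.2313 0.3396 0.1081] 0.1918699099735681
mug [0.6305 0.2907 0.0822] [0.5714 0.2479 0.0701] [0.7219 0.3285 0.094 ]
top 25 [0.4576 0.3132 0.16  ] [0.4508 0.3004 0.155 ] [0.4623 0.3255 0.1657]
[[ 0.4047 -0.112 ]
 [ 0.5004 -0.1579]
 [ 0.6052  0.0604]
 [ 0.5095  0.1063]]<stdin>:7: RuntimeWarning: Mean of empty slice.
  ret = um.true_divide(
Traceback (most recent call last):
ValueError: zero-size array to reduction operation maximum which has no identity
```

Request:
send_rows(
  plan=[
    [[0.8, -0.7, -0.3], [0, 0, 0]],
    [[0.8, -0.7, -0.3], [0, 0, 0]],
    [[0.8, -0.7, -0.3], [0, 0, 0]],
    [[0.8, -0.7, -0.3], [0, 0, 0]],
    [[0.8, -0.7, -0.3], [0, 0, 0]],
    [[0.8, -0.7, -0.3], [0, 0, 0]],
    [[0.8, -0.7, -0.3], [0, 0, 0]],
    [[0.8, -0.7, -0.3], [0, 0, 0]],
    [[0.8, -0.7, -0.3], [0, 0, 0]],
    [[0.8, -0.7, -0.3], [0, 0, 0]],
  ],
  gripper=1,
)

```text
time: 1.35
tool_pos: [0.3004, -0.2669, 0.2658]
tool_rot: [3.141, -0.001, 0.321]
contact_force: [0.2, 0.9, -1.1]
opening: 0.0917
grip_force: 0.0
```

Request:
send_rows(
  plan=[
    [[0.8, -0.7, -0.3], [0, 0, 0]],
    [[0.8, -0.7, -0.3], [0, 0, 0]],
    [[0.8, -0.7, -0.3], [0, 0, 0]],
    [[0.8, -0.7, -0.3], [0, 0, 0]],
    [[0.8, -0.7, -0.3], [0, 0, 0]],
    [[0.8, -0.7, -0.3], [0, 0, 0]],
    [[0.8, -0.7, -0.3], [0, 0, 0]],
    [[0.8, -0.7, -0.3], [0, 0, 0]],
    [[0.8, -0.7, -0.3], [0, 0, 0]],
    [[0, 0, 0], [0, 0, 0]],
  ],
)

```text
time: 2.6
tool_pos: [0.4211, -0.061, 0.3332]
tool_rot: [3.141, -0.001, 0.324]
contact_force: [-0.6, 0.5, 0.3]
opening: 0.0919
grip_force: 0.0
```

```bash
python3 - <<'E'
from h import *
np.set_printoptions(precision=4,suppress=True)
o=robot.observe(); print(o["time"],o["tool_pos"],o["tool_rot"],o["qpos"])
c=get_calibration("wrist"); im,d=read_camera("wrist"); cv2.imwrite("pics/w1.png",im); np.save("pics/w1.npy",d); np.save("pics/w1c.npy",c,allow_pickle=True)
P=cloud(d,c); R=cv2.Rodrigues(np.array(c["rvec"]))[0]; print(-R.T@np.array(c["tvec"]).ravel(),R)
m=(P[...,2]>.085)&(P[...,2]<.107)&(d>0)&(np.hypot(P[...,0]-.503,P[...,1]+.028)<.14)
print(m.sum(),cv2.minAreaRect(P[m][:,:2].astype(np.float32)))
E
```

```text
2.6 [ 0.4211 -0.061   0.3332] [ 3.1408 -0.0014  0.3237] [-0.3247  0.0744  1.4782  0.0002  1.5874  0.9225]
[ 0.4995 -0.0352  0.5276] [[ 0.3181 -0.9481  0.0014]
 [-0.9041 -0.3029  0.3014]
 [-0.2854 -0.0971 -0.9535]]
13545 ((0.50388503074646, -0.02813105285167694), (0.24080634117126465, 0.10399241745471954), 64.56877136230469)
```

View pics/w1.png

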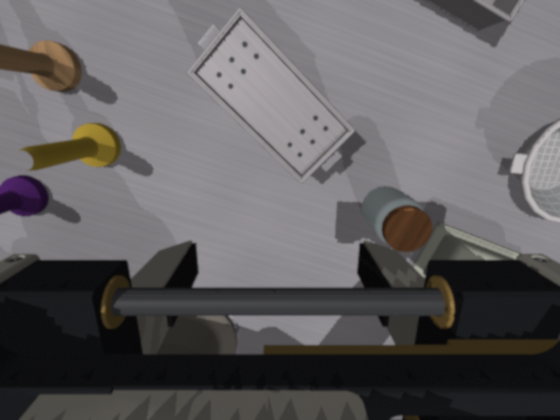

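Wrist view: the whole tin is in view with corners at about (240,10), (353,130), (304,179) and (190,70). All three views agree on a centre near (0.504,-0.0275). The wooden tamper is at the left edge (55,65), so I'll move toward it.

Request:
send_rows(
  plan=[
    [[0.2, -0.92, 0], [0, 0, 0]],
    [[0.2, -0.92, 0], [0, 0, 0]],
    [[0.2, -0.92, 0], [0, 0, 0]],
    [[0.2, -0.92, 0], [0, 0, 0]],
    [[0.2, -0.92, 0], [0, 0, 0]],
    [[0.2, -0.92, 0], [0, 0, 0]],
    [[0.2, -0.92, 0], [0, 0, 0]],
    [[0.2, -0.92, 0], [0, 0, 0]],
    [[0.2, -0.92, 0], [0, 0, 0]],
    [[0.2, -0.92, 0], [0, 0, 0]],
  ],
)

```text
time: 3.9
tool_pos: [0.3956, 0.1707, 0.3323]
tool_rot: [3.141, 0.0, 0.319]
contact_force: [-0.0, 0.6, -0.2]
opening: 0.0918
grip_force: 0.0
```

Request:
send_rows(
  plan=[
    [[0.2, -0.92, 0], [0, 0, 0]],
    [[0.2, -0.92, 0], [0, 0, 0]],
    [[0.2, -0.92, 0], [0, 0, 0]],
    [[0.2, -0.92, 0], [0, 0, 0]],
    [[0.2, -0.92, 0], [0, 0, 0]],
    [[0, 0, 0], [0, 0, 0]],
    [[0, 0, 0], [0, 0, 0]],
    [[0, 0, 0], [0, 0, 0]],
    [[0, 0, 0], [0, 0, 0]],
    [[0, 0, 0], [0, 0, 0]],
  ],
)

```text
time: 5.15
tool_pos: [0.3841, 0.2875, 0.3324]
tool_rot: [3.142, -0.0, 0.319]
contact_force: [-0.6, 0.2, -0.6]
opening: 0.0918
grip_force: 0.0
```

```bash
python3 - <<'E'
from h import *
np.set_printoptions(precision=4,suppress=True)
o=robot.observe(); print(o["time"],o["tool_pos"],o["tool_rot"])
c=get_calibration("wrist"); im,d=read_camera("wrist"); cv2.imwrite("pics/w2.png",im); P=cloud(d,c)
n=np.hypot(P[...,0]-.446,P[...,1]-.312)
foot=(n<.06)&(P[...,2]>.01)&(P[...,2]<.023)&(d>0); top=(n<.03)&(P[...,2]>.158)&(P[...,2]<.175)
for m in(foot,top):
    q=P[m]; print(len(q),cv2.minEnclosingCircle(q[:,:2].astype(np.float32)),q[:,2].mean())
# tin corners on z=.1 from view w1
c=np.load("pics/w1c.npy",allow_pickle=True).item(); R=cv2.Rodrigues(np.array(c["rvec"]))[0]; t=np.array(c["tvec"]).ravel()
C=-R.T@t; px=np.array([[240,11],[353,130],[304,179],[190,70.]]); r=np.c_[px,np.ones(4)]@np.linalg.inv(np.array(c["intrinsics"])).T@R
p=C+r*((.1-C[2])/r[:,2])[:,None]; print(p,p.mean(0),np.linalg.norm(p-np.roll(p,1,0),axis=1))
E
```

```text
5.15 [0.3841 0.2875 0.3324] [ 3.1415 -0.0001  0.3193]
520 ((0.4463942348957062, 0.31128665804862976), 0.03588147833943367) 0.020052170330708274
67 ((0.44654759764671326, 0.3114282786846161), 0.013397758826613426) 0.16117034035748648
[[ 0.5912  0.043   0.1   ]
 [ 0.5044 -0.1425  0.1   ]
 [ 0.4193 -0.1027  0.1   ]
 [ 0.5072  0.0851  0.1   ]] [ 0.5056 -0.0293  0.1   ] [0.0939 0.2048 0.0939 0.2073]
```

View pics/w2.png

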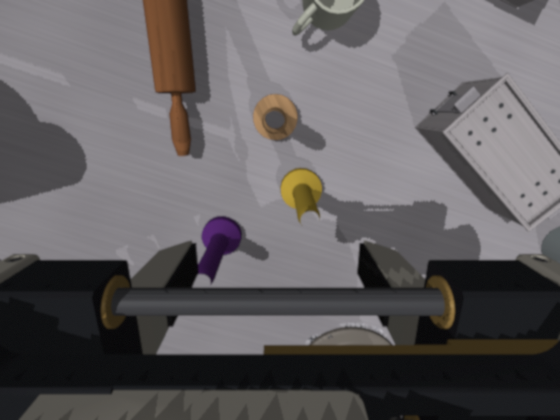

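The tamper shows at (275,118) in the wrist view, measured at (0.4464, 0.3113) with foot radius 35.9 mm. Now I'll move over it and down.

Request:
send_rows(
  plan=[
    [[0.89, -0.04, 0.3], [0, 0, 0]],
    [[0.89, -0.04, 0.3], [0, 0, 0]],
    [[0.88, -0.04, 0.3], [0, 0, 0]],
    [[0, 0, 0.9], [0, 0, 0]],
    [[0, 0, 0.9], [0, 0, 0]],
    [[0, 0, 0.9], [0, 0, 0]],
    [[0, 0, 0.9], [0, 0, 0]],
    [[0, 0, 0.9], [0, 0, 0]],
    [[0, 0, 0.9], [0, 0, 0]],
    [[0, 0, 0.9], [0, 0, 0]],
  ],
)

```text
time: 6.45
tool_pos: [0.4462, 0.3115, 0.1516]
tool_rot: [3.141, 0.0, 0.32]
contact_force: [0.5, 0.0, -0.4]
opening: 0.0919
grip_force: 0.0
```

Request:
send_rows(
  plan=[
    [[0, 0, 0.6], [0, 0, 0]],
    [[0, 0, 0.6], [0, 0, 0]],
    [[0, 0, 0.6], [0, 0, 0]],
    [[0, 0, 0.06], [0, 0, 0]],
    [[0, 0, 0], [0, 0, 0]],
    [[0, 0, 0], [0, 0, 0]],
    [[0, 0, 0], [0, 0, 0]],
    [[0, 0, 0], [0, 0, 0]],
    [[0, 0, 0], [0, 0, 0]],
    [[0, 0, 0], [0, 0, 0]],
  ],
)

```text
time: 7.7
tool_pos: [0.4462, 0.3115, 0.1059]
tool_rot: [3.141, -0.0, 0.32]
contact_force: [0.2, 0.2, 0.3]
opening: 0.0917
grip_force: 0.0
```

Positioned, so I'll close the fingers.

Request:
send_rows(
  plan=[
    [[0, 0, 0], [0, 0, 0]],
    [[0, 0, 0], [0, 0, 0]],
    [[0, 0, 0], [0, 0, 0]],
    [[0, 0, 0], [0, 0, 0]],
    [[0, 0, 0], [0, 0, 0]],
    [[0, 0, 0], [0, 0, 0]],
    [[0, 0, 0], [0, 0, 0]],
    [[0, 0, 0], [0, 0, 0]],
    [[0, 0, 0], [0, 0, 0]],
    [[0, 0, 0], [0, 0, 0]],
  ],
  gripper=-1,
  force=45,
)

```text
time: 8.95
tool_pos: [0.4462, 0.3116, 0.1059]
tool_rot: [3.142, -0.0, 0.32]
contact_force: [-1.2, 0.8, 0.8]
opening: 0.0281
grip_force: 45.0
```

Request:
send_rows(
  plan=[
    [[0, 0, -0.3], [0, 0, 0]],
    [[0, 0, -0.9], [0, 0, 0]],
    [[0, 0, -0.9], [0, 0, 0]],
    [[0, 0, -0.9], [0, 0, 0]],
    [[0, 0, -0.9], [0, 0, 0]],
    [[0, 0, -0.9], [0, 0, 0]],
    [[-0.13, 0.85, 0], [0, 0, 0]],
    [[-0.13, 0.85, 0], [0, 0, 0]],
    [[-0.13, 0.85, 0], [0, 0, 0]],
    [[-0.13, 0.85, 0], [0, 0, 0]],
  ],
)

```text
time: 10.2
tool_pos: [0.4605, 0.226, 0.2262]
tool_rot: [3.141, 0.0, 0.32]
contact_force: [0.3, -0.5, -1.0]
opening: 0.0282
grip_force: 45.0
```

Request:
send_rows(
  plan=[
    [[-0.13, 0.85, 0], [0, 0, 0]],
    [[-0.13, 0.85, 0], [0, 0, 0]],
    [[-0.13, 0.85, 0], [0, 0, 0]],
    [[-0.13, 0.85, 0], [0, 0, 0]],
    [[-0.13, 0.85, 0], [0, 0, 0]],
    [[-0.13, 0.85, 0], [0, 0, 0]],
    [[-0.13, 0.85, 0], [0, 0, 0]],
    [[-0.13, 0.85, 0], [0, 0, 0]],
    [[-0.13, 0.85, 0], [0, 0, 0]],
    [[-0.13, 0.85, 0], [0, 0, 0]],
  ],
)

```text
time: 11.45
tool_pos: [0.4964, 0.0141, 0.2262]
tool_rot: [3.141, 0.0, 0.32]
contact_force: [0.1, 0.1, -2.3]
opening: 0.0279
grip_force: 45.0
```

Request:
send_rows(
  plan=[
    [[-0.13, 0.85, 0], [0, 0, 0]],
    [[-0.13, 0.87, 0], [0, 0, 0]],
    [[0, 0, 0], [0, 0, 0]],
    [[0, 0, 0], [0, 0, 0]],
    [[0, 0, 0], [0, 0, 0]],
    [[0, 0, 0], [0, 0, 0]],
    [[0, 0, 0], [0, 0, 0]],
    [[0, 0, 0], [0, 0, 0]],
    [[0, 0, 0], [0, 0, 0]],
    [[0, 0, 0], [0, 0, 0]],
  ],
)

```text
time: 12.7
tool_pos: [0.5039, -0.028, 0.2259]
tool_rot: [3.142, 0.0, 0.32]
contact_force: [-0.5, 0.4, -2.0]
opening: 0.0279
grip_force: 45.0
```

```bash
python3 - <<'E'
from h import *
np.set_printoptions(precision=4,suppress=True)
o=robot.observe(); print(o["time"],o["tool_pos"],o["tool_rot"],o["contact_force"])
V=[]
for n in("wrist","scene","side"):
    c=get_calibration(n); im,d=read_camera(n); V.append(im)
    P=cloud(d,c); hs=cv2.cvtColor(im,cv2.COLOR_BGR2HSV)
    m=(cv2.inRange(hs,(8,40,30),(28,255,255))>0)&(np.hypot(P[...,0]-.504,P[...,1]+.028)<.06)&(P[...,2]>.105)&(d>0)
    for lo,hi in((.105,.145),(.17,.23)):
        q=P[m&(P[...,2]>lo)&(P[...,2]<hi)]
        if len(q)>8: print(n,lo,len(q),cv2.minEnclosingCircle(q[:,:2].astype(np.float32)),q[:,2].min(),q[:,2].max())
    g=(P[...,2]>.096)&(P[...,2]<.104)&(np.hypot(P[...,0]-.504,P[...,1]+.028)<.125)&~m&(d>0)
    if g.sum(): print(n,"rim",g.sum(),cv2.minAreaRect(P[g][:,:2].astype(np.float32)))
cv2.imwrite("pics/hov.png",np.hstack([V[0][:400,:400],cv2.resize(V[2][130:270,200:340],(400,400))]))
E
```

```text
12.7 [ 0.5039 -0.028   0.2259] [3.1415 0.0001 0.3198] [-0.4942  0.3925 -1.9642]
wrist 0.105 1604 ((0.5046642422676086, -0.028291422873735428), 0.03603551536798477) 0.11867308449751614 0.1449994164220775
wrist 0.17 844 ((0.5067781805992126, -0.027596352621912956), 0.014854123815894127) 0.17009646496540085 0.22994431269123783
wrist rim 3072 ((0.5037952065467834, -0.0282604917883873), (0.2122076004743576, 0.10409822314977646), 64.6797103881836)
scene 0.105 237 ((0.5060523748397827, -0.024235045537352562), 0.03734935447573662) 0.11845919841626322 0.14495993534743568
scene 0.17 138 ((0.5113818645477295, -0.023778820410370827), 0.01361317839473486) 0.17008336175338423 0.22986668795011364
scene rim 385 ((0.5048056840896606, -0.0262526273727417), (0.21310938894748688, 0.10607388615608215), 64.74492645263672)
side 0.105 200 ((0.4995877146720886, -0.025625478476285934), 0.03527555614709854) 0.11778817663377386 0.14486432577824251
side 0.17 120 ((0.4996359944343567, -0.024309292435646057), 0.013731465674936771) 0.17006590313576878 0.22966428386002719
side rim 438 ((0.5017095804214478, -0.029131293296813965), (0.2120596319437027, 0.10721148550510406), 64.54973602294922)
```

View pics/hov.png

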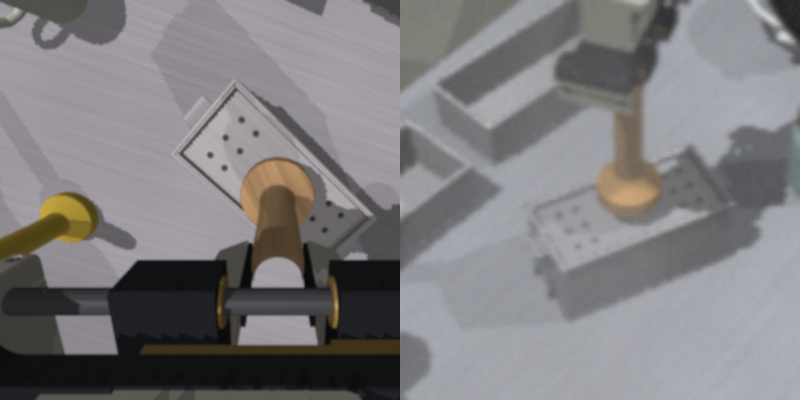

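Left half (wrist): the foot at (277,195) sits centrally on the plate. Right half (side): upright over the tin's middle. Foot centre and rim centre agree within 1 mm, so I'll descend gently.

Request:
send_rows(
  plan=[
    [[0, 0, 0.3], [0, 0, 0]],
    [[0, 0, 0.3], [0, 0, 0]],
    [[0, 0, 0.3], [0, 0, 0]],
    [[0, 0, 0.15], [0, 0, 0]],
    [[0, 0, 0.15], [0, 0, 0]],
    [[0, 0, 0.15], [0, 0, 0]],
    [[0, 0, 0.15], [0, 0, 0]],
    [[0, 0, 0.15], [0, 0, 0]],
    [[0, 0, 0.15], [0, 0, 0]],
    [[0, 0, 0.15], [0, 0, 0]],
  ],
)

```text
time: 14.1
tool_pos: [0.5043, -0.028, 0.1779]
tool_rot: [3.141, -0.001, 0.32]
contact_force: [-2.0, 1.4, 7.7]
opening: 0.0283
grip_force: 45.0
```

```bash
python3 -c "
from h import *
o=robot.observe(); print(o['tool_pos'],o['tool_rot'],o['contact_force'],o['torque'])"
```

```text
[ 0.50425514 -0.02798357  0.17788717] [ 3.14086776e+00 -1.45841376e-03  3.19850337e-01] [-1.96832231  1.40799049  7.66611833] [ 0.31143563  0.37757278 -0.01193734]
```

Request:
send_rows(
  plan=[
    [[0, 0, 0.05], [0, 0, 0]],
    [[0, 0, 0.05], [0, 0, 0]],
    [[0, 0, 0.04], [0, 0, 0]],
    [[0, 0, 0.04], [0, 0, 0]],
    [[0, 0, 0.04], [0, 0, 0]],
    [[0, 0, 0.02], [0, 0, 0]],
    [[0, 0, 0], [0, 0, 0]],
    [[0, 0, 0], [0, 0, 0]],
    [[0, 0, 0], [0, 0, 0]],
    [[0, 0, 0], [0, 0, 0]],
  ],
)

```text
time: 15.35
tool_pos: [0.505, -0.028, 0.1739]
tool_rot: [3.14, -0.004, 0.32]
contact_force: [-4.6, 2.7, 20.1]
opening: 0.0281
grip_force: 45.1
```

Bottomed: 20 N with the TCP stopping at 0.174. I'll push slightly more and hold, then rise.

Request:
send_rows(
  plan=[
    [[0, 0, 0.04], [0, 0, 0]],
    [[0, 0, 0.04], [0, 0, 0]],
    [[0, 0, 0], [0, 0, 0]],
    [[0, 0, 0], [0, 0, 0]],
    [[0, 0, 0], [0, 0, 0]],
    [[0, 0, 0], [0, 0, 0]],
    [[0, 0, 0], [0, 0, 0]],
    [[0, 0, -0.1], [0, 0, 0]],
    [[0, 0, -0.1], [0, 0, 0]],
    [[0, 0, -0.1], [0, 0, 0]],
  ],
)

```text
time: 16.6
tool_pos: [0.5042, -0.0281, 0.1774]
tool_rot: [3.141, -0.001, 0.32]
contact_force: [-0.4, -0.8, -2.2]
opening: 0.0281
grip_force: 45.0
```

Request:
send_rows(
  plan=[
    [[0, 0, -0.1], [0, 0, 0]],
    [[0, 0, -0.1], [0, 0, 0]],
    [[0, 0, -0.1], [0, 0, 0]],
    [[0, 0, -0.3], [0, 0, 0]],
    [[0, 0, -0.4], [0, 0, 0]],
    [[0, 0, -0.4], [0, 0, 0]],
    [[0, 0, -0.4], [0, 0, 0]],
    [[0, 0, -0.4], [0, 0, 0]],
    [[0, 0, 0], [0, 0, 0]],
    [[0, 0, 0], [0, 0, 0]],
  ],
)

```text
time: 17.85
tool_pos: [0.5037, -0.028, 0.2314]
tool_rot: [-3.141, 0.0, 0.32]
contact_force: [-0.6, 0.2, -1.8]
opening: 0.0283
grip_force: 45.0
```

```bash
python3 - <<'E'
from h import *
np.set_printoptions(precision=4,suppress=True)
o=robot.observe(); print(o["time"],o["tool_pos"],o["tool_rot"],o["contact_force"])
a=np.deg2rad(64.6); L=np.array([np.cos(a),np.sin(a)]); W=np.array([-L[1],L[0]])
for n in("wrist","scene","side"):
    c=get_calibration(n); im,d=read_camera(n); P=cloud(d,c)
    if n=="wrist": cv2.imwrite("pics/after.png",im)
    r=P[...,:2]-[.504,-.028]; l=r@L; w=r@W
    for lo,hi in((-.085,-.045),(.045,.085)):
        q=P[(l>lo)&(l<hi)&(abs(w)<.025)&(P[...,2]<.11)&(d>0)]; print(n,lo,len(q),np.median(q[:,2]) if len(q) else None)
E
```

```text
17.85 [ 0.5037 -0.028   0.2314] [-3.1414  0.0005  0.3198] [-0.5611  0.198  -1.8112]
wrist -0.085 959 0.07082762313609536
wrist 0.045 1562 0.07068686557406587
scene -0.085 127 0.06908189625139068
scene 0.045 167 0.06926265922652362
side -0.085 130 0.07116280859807761
side 0.045 152 0.0707752010386298
```

View pics/after.png

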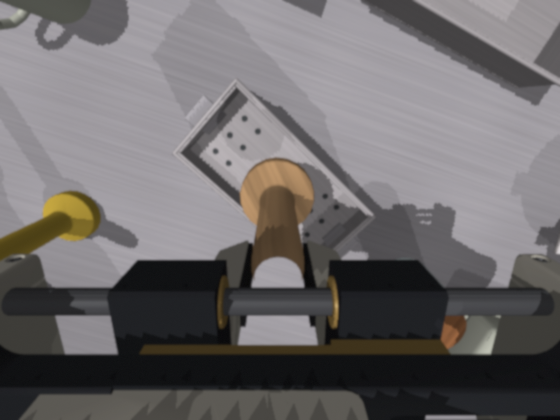

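The plate sits deep in the tin at 71 mm at both ends: latched and level. The tamper goes back to its old spot.

Request:
send_rows(
  plan=[
    [[0.13, -0.85, 0], [0, 0, 0]],
    [[0.13, -0.85, 0], [0, 0, 0]],
    [[0.13, -0.85, 0], [0, 0, 0]],
    [[0.13, -0.85, 0], [0, 0, 0]],
    [[0.13, -0.85, 0], [0, 0, 0]],
    [[0.13, -0.85, 0], [0, 0, 0]],
    [[0.13, -0.85, 0], [0, 0, 0]],
    [[0.13, -0.85, 0], [0, 0, 0]],
    [[0.13, -0.85, 0], [0, 0, 0]],
    [[0.13, -0.85, 0], [0, 0, 0]],
  ],
)

```text
time: 19.25
tool_pos: [0.4676, 0.1846, 0.2313]
tool_rot: [3.142, 0.001, 0.32]
contact_force: [0.2, -0.8, -2.0]
opening: 0.0281
grip_force: 45.0
```

Request:
send_rows(
  plan=[
    [[0.13, -0.85, 0], [0, 0, 0]],
    [[0.13, -0.85, 0], [0, 0, 0]],
    [[0.13, -0.85, 0], [0, 0, 0]],
    [[0.13, -0.85, 0], [0, 0, 0]],
    [[0.13, -0.85, 0], [0, 0, 0]],
    [[0.13, -0.87, 0], [0, 0, 0]],
    [[0, 0, 0.8], [0, 0, 0]],
    [[0, 0, 0.8], [0, 0, 0]],
    [[0, 0, 0.8], [0, 0, 0]],
    [[0, 0, 0.8], [0, 0, 0]],
  ],
)

```text
time: 20.5
tool_pos: [0.446, 0.3115, 0.1506]
tool_rot: [3.141, 0.001, 0.32]
contact_force: [-0.3, 0.1, -2.2]
opening: 0.0279
grip_force: 45.0
```

Request:
send_rows(
  plan=[
    [[0, 0, 0.6], [0, 0, 0]],
    [[0, 0, 0.6], [0, 0, 0]],
    [[0, 0, 0.2], [0, 0, 0]],
    [[0, 0, 0.2], [0, 0, 0]],
    [[0, 0, 0.1], [0, 0, 0]],
    [[0, 0, 0.05], [0, 0, 0]],
    [[0, 0, 0], [0, 0, 0]],
    [[0, 0, 0], [0, 0, 0]],
    [[0, 0, 0], [0, 0, 0]],
    [[0, 0, 0], [0, 0, 0]],
  ],
)

```text
time: 21.75
tool_pos: [0.4462, 0.3116, 0.1079]
tool_rot: [3.141, -0.0, 0.32]
contact_force: [-0.0, -1.3, -1.6]
opening: 0.0283
grip_force: 45.0
```

Request:
send_rows(
  plan=[
    [[0, 0, 0.03], [0, 0, 0]],
    [[0, 0, 0.03], [0, 0, 0]],
    [[0, 0, 0.03], [0, 0, 0]],
    [[0, 0, 0], [0, 0, 0]],
    [[0, 0, 0], [0, 0, 0]],
    [[0, 0, 0], [0, 0, 0]],
    [[0, 0, 0], [0, 0, 0]],
    [[0, 0, 0], [0, 0, 0]],
    [[0, 0, 0], [0, 0, 0]],
    [[0, 0, 0], [0, 0, 0]],
  ],
)

```text
time: 23.0
tool_pos: [0.4463, 0.3117, 0.1059]
tool_rot: [-3.142, -0.0, 0.32]
contact_force: [-0.1, 1.1, 4.6]
opening: 0.0283
grip_force: 45.0
```

The foot is on the counter (force has gone positive), so I'll open and then retreat straight up.

Request:
send_rows(
  plan=[
    [[0, 0, 0], [0, 0, 0]],
    [[0, 0, 0], [0, 0, 0]],
    [[0, 0, 0], [0, 0, 0]],
    [[0, 0, 0], [0, 0, 0]],
    [[0, 0, 0], [0, 0, 0]],
    [[0, 0, 0], [0, 0, 0]],
    [[0, 0, 0], [0, 0, 0]],
    [[0, 0, 0], [0, 0, 0]],
    [[0, 0, 0], [0, 0, 0]],
    [[0, 0, 0], [0, 0, 0]],
  ],
  gripper=1,
)

```text
time: 24.25
tool_pos: [0.4462, 0.3115, 0.1056]
tool_rot: [3.142, 0.0, 0.32]
contact_force: [0.6, -0.3, 0.4]
opening: 0.0918
grip_force: 0.0
```

Request:
send_rows(
  plan=[
    [[0, 0, -0.4], [0, 0, 0]],
    [[0, 0, -0.8], [0, 0, 0]],
    [[0, 0, -0.8], [0, 0, 0]],
    [[0, 0, -0.8], [0, 0, 0]],
    [[0, 0, -0.8], [0, 0, 0]],
    [[0, 0, -0.8], [0, 0, 0]],
    [[0, 0, -0.8], [0, 0, 0]],
    [[0, 0, -0.8], [0, 0, 0]],
    [[-0.8, 0, 0], [0, 0, 0]],
    [[-0.8, 0, 0], [0, 0, 0]],
  ],
)

```text
time: 25.5
tool_pos: [0.4079, 0.2989, 0.2565]
tool_rot: [-3.142, -0.001, 0.32]
contact_force: [-0.5, -1.0, -0.4]
opening: 0.0917
grip_force: 0.0
```

```bash
python3 - <<'E'
from h import *
np.set_printoptions(precision=4,suppress=True)
o=robot.observe(); print(o["time"],o["tool_pos"],o["opening"],o["contact_force"])
c=get_calibration("wrist"); im,d=read_camera("wrist"); P=cloud(d,c)
n=np.hypot(P[...,0]-.446,P[...,1]-.312)
for m in((n<.06)&(P[...,2]>.01)&(P[...,2]<.023)&(d>0),(n<.03)&(P[...,2]>.158)&(P[...,2]<.175)):
    q=P[m]; print(len(q),cv2.minEnclosingCircle(q[:,:2].astype(np.float32)) if len(q) else 0,q[:,2].max() if len(q) else 0)
for n in("scene","side"):
    c=get_calibration(n); im,d=read_camera(n); P=cloud(d,c); a=np.deg2rad(64.6)
    l=(P[...,:2]-[.504,-.028])@[np.cos(a),np.sin(a)]; w=(P[...,:2]-[.504,-.028])@[-np.sin(a),np.cos(a)]
    print(n,[float(np.median(P[(abs(l-s)<.02)&(abs(w)<.025)&(d>0)&(P[...,2]<.12)][:,2])) for s in(-.065,0,.065)])
E
```

```text
25.5 [0.4079 0.2989 0.2565] 0.09171201069016058 [-0.5317 -1.0256 -0.4183]
635 ((0.4463227093219757, 0.3112761676311493), 0.03590153157711029) 0.02299006726056627
89 ((0.44663551449775696, 0.31159210205078125), 0.013497616164386272) 0.16560597844579922
scene [0.06969944283179164, 0.06940643242995836, 0.06982745498203431]
side [0.07046432661681362, 0.07056262373560282, 0.07074514951925148]
```

The tamper is upright and free of the gripper, and the plate is latched and level.

```bash
python3 -c "
from cell import robot
print(robot.hand_in())"
```

```text
the job is handed in; nothing more can be done
None
```

Job handed in at about 26 s: the plate was pressed to its ledge and sits level under both catches at about 71 mm, and the tamper stands upright back in its original place; the hand-in reported no verdict.

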